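# Kit the good parts for a power supply repair

## Robot

A 6-joint arm with a two-finger parallel gripper is mounted at the origin on the work surface. World frame = base frame: x ahead of the robot, y to its left, z up, the work surface at z = 0. Lengths are in mm, angles in rad, forces in N, time in s.
With the tool pointing down it reaches from about 325 to 875 mm from the base axis. Payload 4.4 kg.
Tool frame: the origin (TCP) lies on the centre line of the jaws, within the pads' length; the fingertips stand ahead of it and the grasp point (between the pads) lies 6 mm ahead of it (ctrl.tcp_to_tips is the z of the fingertips in the tool frame, in mm); z points along the fingers, y is the line along which they close (so a half turn about z gives the same grasp; the last joint's range is limited). The gripper opens to 85 mm and grips with 20 to 120 N. Pads are 22 mm wide; open, the fingers measure 114 mm over their backs; the gripper's body (76 mm by 85 mm) begins 54 mm behind the grasp point. The pads swing forward as they close: fully open they stand 13 mm farther back than shut.
Start: joints at [1.185, 0.207, 1.542, -0, 1.393, -0.15], TCP at [133.783, 559.222, 256.282] pointing down, gripper open.
Joint ranges: [-2.73, 2.73], [-0.86, 2.22], [0.23, 2.46], [-1.11, 4.25], [0.08, 2.63], [-2.82, 2.82]. Speed limits (rad/s): [2.79, 2.79, 3.14, 3.14, 3.14, 3.14].

## Interface

Orientations are given as a 3x3 rotation matrix whose columns are the frame's x, y, z axes.
In Python, from plant import ctrl, sensors, optics gives the robot as it stands. Calls block until the motion is done:
- ctrl.move_ptp(position, orientation): joint-space move of the TCP to a pose.
- ctrl.move_l(position, rot=None, vel=150, threshold=None): straight line of the TCP; rot=None keeps the orientation; vel is the mean speed in mm/s. With threshold (N) it stops when the force on the tool has changed by that much, and returns True; else False.
- ctrl.set_joints(angles): joint-space move.
- ctrl.gripper_to(opening, force=None): finger opening in mm; force is the grip in N (None keeps the last); returns when the fingers have stopped.
- ctrl.hold(seconds).
- ctrl.solve_ik(position, orientation): joint angles nearest the present ones, or None.
- sensors.read_state(): the state.
- optics.grab_frame(name): name is "side" or "top" or "wrist"; returns (picture, depth): 400x640x3 uint8, red, green, blue; 400x640 float32, mm along the optical axis (not along the pixel's ray), 0 where there is no reading.
- optics.camera_params(name): a dict with "mtx" (3x3 intrinsics, pixels), "R" (3x3) and "t" (3): a world point X has camera coordinates R X + t; the wrist camera has in their place "T_tool_cam" (4x4, takes a point from camera to tool coordinates, whose origin is the TCP and whose axes are the flange's). Camera axes: x right, y down, z forward; pixel columns grow to the right and rows downward; lengths in mm; the calibration is good to about 2 mm. The wrist camera is an equidistant fisheye: a pixel r from the principal point sees the ray r / f radians off the axis. A picture is of the moment at which its call begins: read the wrist's pose just before it. camera_params takes no time and is no camera call.
A pose or a line that the arm cannot do raises ctrl.MotionError and nothing moves.
- ctrl.finish_job(): hands the job in; it is judged then, once.
The state is a dict: "t": time; "q": joint angles; "qvel": joint speeds; "tau": joint torques, N m; "eef_pos": TCP position; "eef_rot": TCP orientation; "force": force on the tool from outside, world axes, zero at the start; "wrist_torque": the same for the moment, N m; "grip_width": finger opening in mm; "grasp_force": force on a finger pad.
Only numpy, scipy, OpenCV 4.12 (cv2) and the standard library are available. Lean on these libraries where they do the work, as an engineer would, in place of code of your own. Each camera call takes 0.05 s, during which the arm holds its last target. There are 200 camera calls.

## Task

Get the good parts for the power supply repair into the black caddy, each standing upright on the floor of its own bin: the capacitor in the red bin, the relay in the blue bin, the finned heat sink in the yellow bin and the transformer in the white bin. The capacitor with the swollen brown top and the relay with the scorched brown top are the failed ones: leave them standing where they are, undisturbed.

Things in the scene. Friction and masses are not known exactly. Their poses are not given: they have to be found in the camera images.
- capacitor: The good electrolytic capacitor, upright cylinder 35 mm in diameter (33 mm at the top 3 mm) and 45 mm tall, dark blue sleeve with a white stripe, flat bright silver top with a thin dark cross. Loose, about 65 g. Origin: centre of its underside; z up the cylinder.
- swollen_capacitor: The failed electrolytic capacitor, upright cylinder 35 mm in diameter (33 mm at the top 3 mm) and 50 mm tall, dark blue sleeve with a white stripe, top swollen into a brown crusted dome. Loose, about 65 g. Origin: centre of its underside; z up the cylinder. To be left alone.
- relay: The good power relay, upright cream-white box 30 mm (its x) x 26 mm (its y) x 38 mm tall with a grey foot, top clean but for a thin grey stripe. Loose, about 60 g. Origin: centre of its underside; z up.
- scorched_relay: The failed power relay, upright cream-white box 30 mm (its x) x 26 mm (its y) x 38 mm tall with a grey foot, with a round brown and black scorch mark on the top and brown marks on two sides. Loose, about 60 g. Origin: centre of its underside; z up. To be left alone.
- heat_sink: Bare aluminium heat sink standing on the bench, 45 mm (its x) x 25 mm (its y) x 40 mm tall: a back plate (at +y) with six upright fins that point to -y; grip it across its y, plate to fin tips. Loose, about 80 g. Origin: centre of its underside; z up.
- transformer: Small mains transformer: dark laminated steel core 42 mm (its x) x 16 mm (its y) x 36 mm tall through a yellow taped coil 27 mm (x) x 34 mm (y) that reaches from 5 to 33 mm above the underside, on a black foot 42 x 34 x 5 mm. Grip it across its y, on the coil (34 mm). Loose, about 170 g. Origin: centre of its underside; z up.
- red_bin: Red square bin, open on top, one of four fixed two by two, 80 mm apart, in a black caddy tray (176 mm square, rim 14 mm high). 74 x 74 mm outside, 68 x 68 inside, walls 3 mm thick, 16 mm high; inner floor 3 mm above its origin. Origin: centre of its underside, 4 mm above the bench; z up, x and y along its sides. Which colour is at which corner varies.
- blue_bin: Blue square bin, open on top, one of four fixed two by two, 80 mm apart, in a black caddy tray (176 mm square, rim 14 mm high). 74 x 74 mm outside, 68 x 68 inside, walls 3 mm thick, 16 mm high; inner floor 3 mm above its origin. Origin: centre of its underside, 4 mm above the bench; z up, x and y along its sides. Which colour is at which corner varies.
- yellow_bin: Yellow square bin, open on top, one of four fixed two by two, 80 mm apart, in a black caddy tray (176 mm square, rim 14 mm high). 74 x 74 mm outside, 68 x 68 inside, walls 3 mm thick, 16 mm high; inner floor 3 mm above its origin. Origin: centre of its underside, 4 mm above the bench; z up, x and y along its sides. Which colour is at which corner varies.
- white_bin: White square bin, open on top, one of four fixed two by two, 80 mm apart, in a black caddy tray (176 mm square, rim 14 mm high). 74 x 74 mm outside, 68 x 68 inside, walls 3 mm thick, 16 mm high; inner floor 3 mm above its origin. Origin: centre of its underside, 4 mm above the bench; z up, x and y along its sides. Which colour is at which corner varies.
Not all that is in view belongs to the job. Leave any pink or turquoise look-alike of the relay alone. Of the things that look like the white_bin, the largest one is meant.

How it is judged (in metres and radians):
At the end, for the whole second after the job is handed in: Capacitor in red bin, relay in blue, heat sink in yellow, transformer in white: each on its bin's floor (underside under 8 mm above the bin's), within 32 mm of its centre, upright within 0.12 rad, at rest; both failed parts upright, at rest, within 20 mm of their start (horizontal distance between capacitor and red_bin below 0.032 m and z of capacitor in the frame of red_bin between 0 and 0.008 m and angle between each of capacitor, relay, heat_sink, transformer, swollen_capacitor, scorched_relay's own z axis and vertical below 0.12 rad and linear speed of each of capacitor, relay, heat_sink, transformer, swollen_capacitor, scorched_relay below 0.02 m/s and horizontal distance between relay and blue_bin below 0.032 m and z of relay in the frame of blue_bin between 0 and 0.008 m and horizontal distance between heat_sink and yellow_bin below 0.032 m and z of heat_sink in the frame of yellow_bin between 0 and 0.008 m and horizontal distance between transformer and white_bin below 0.032 m and z of transformer in the frame of white_bin between 0 and 0.008 m and distance of each of swollen_capacitor, scorched_relay from where it was at the start of the episode below 0.02 m); the robot touches nothing.
It fails at once if the swollen capacitor is moved more than 20 mm or tipped over (distance of swollen_capacitor from where it was at the start of the episode above 0.02 m or angle between swollen_capacitor's own z axis and vertical above 0.5 rad).
It fails at once if the scorched relay is moved more than 20 mm or tipped over (distance of scorched_relay from where it was at the start of the episode above 0.02 m or angle between scorched_relay's own z axis and vertical above 0.5 rad).
It also fails if it takes over 102 s, if anything falls off the work surface, if the arm or the gripper's body presses on something with over 40 N, if the wrist force passes 120 N, or if a joint passes its speed limit or range.

## Working session

There is one attempt and no reset: what is moved stays moved. The work goes in short steps, each a Python script; the robot and the scene stay as the last script left them, time stands still between calls to the robot, and variables do not carry over. Pictures are saved under pics/ and viewed, at most 14 in all, crops included, and the job is handed in when it is done.

```bash
ls; mkdir -p pics; python3 - <<'E'
from plant import ctrl,sensors,optics
import cv2,numpy as np
for n in("top","side"):
    im,d=optics.grab_frame(n); np.savez("/tmp/%s.npz"%n,im=im,d=d)
    cv2.imwrite("pics/%s0.png"%n,im[:,:,::-1])
    p=optics.camera_params(n); print(n,p)
print(ctrl.tcp_to_tips,sensors.read_state()["t"])
E
```

```text
pics
top {'mtx': array([[429.31607508,   0.        , 314.02863295],
       [  0.        , 429.31607508, 198.82317558],
       [  0.        ,   0.        ,   1.        ]]), 'R': array([[ 0.02374799, -0.99913268, -0.03420413],
       [-0.99100587, -0.01902022, -0.1324598 ],
       [ 0.13169434,  0.03704215, -0.99059804]]), 't': array([ -3.63319911, 449.71145212, 866.10544986])}
side {'mtx': array([[487.87904139,   0.        , 328.5792043 ],
       [  0.        , 487.87904139, 201.00771569],
       [  0.        ,   0.        ,   1.        ]]), 'R': array([[ 0.72664813, -0.68676525, -0.01832971],
       [-0.47320288, -0.48098467, -0.73806015],
       [ 0.49805775,  0.5449837 , -0.67448591]]), 't': array([-330.60009394,  265.08501651,  926.03024108])}
25.0 0.1
```

View pics/top0.png

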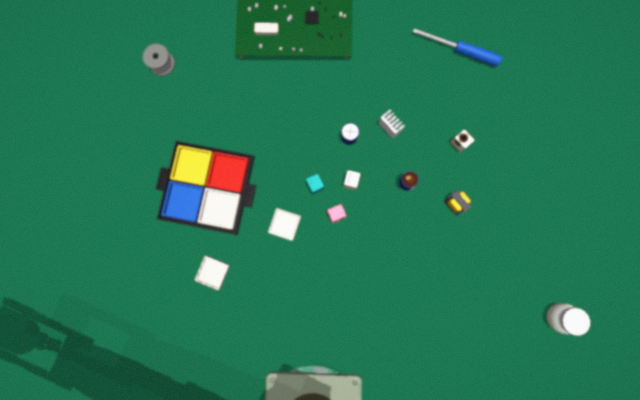

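View pics/side0.png

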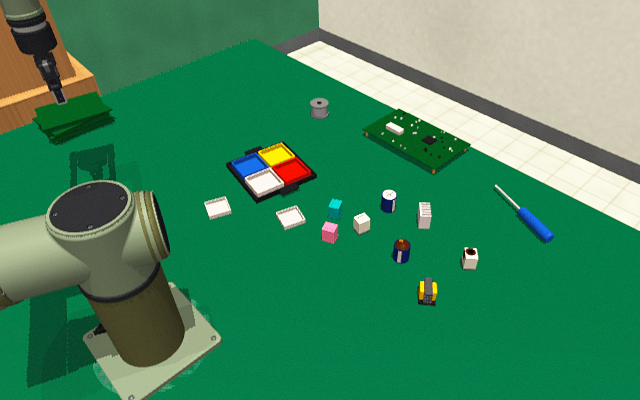

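Top view: good capacitor (350,132; silver top with cross), swollen one (408,180). Good relay (352,179); scorched relay (463,140). Relay look-alikes are turquoise (315,183) and pink (337,213). Heat sink (391,124), transformer (459,202). White bin in the caddy (219,210), with loose white trays at (284,224) and (211,272). Next I'll take a close wrist look at the parts.

```bash
cat > h.py <<'E'
from plant import ctrl,sensors,optics
import cv2,numpy as np
def pix2w(n,uv,z):
    p=optics.camera_params(n);u=np.array([*uv,1.])
    r=p["R"].T@np.linalg.solve(p["mtx"],u);c=-p["R"].T@p["t"]
    return c+r*(z-c[2])/r[2]
def down(a):  # closing axis (tool y) at world angle a, z down
    y=np.array([np.cos(a),np.sin(a),0]);z=np.array([0,0,-1.]);return np.column_stack([np.cross(y,z),y,z])
def rectify(im,pos,rot,cx,cy,half,zpl,s=2.0):
    "orthographic view of plane z=zpl from a wrist picture; up=+x, left=+y; s px/mm"
    p=optics.camera_params("wrist");T=p["T_tool_cam"];K=p["mtx"]
    n=int(2*half*s);j,i=np.meshgrid(np.arange(n),np.arange(n))
    W=np.stack([cx+half-i/s,cy+half-j/s,np.full(i.shape,zpl)],-1)
    c=((W-pos)@rot-T[:3,3])@T[:3,:3]
    rr=np.hypot(c[...,0],c[...,1]);th=np.arctan2(rr,c[...,2]);k=th/np.maximum(rr,1e-9)
    return cv2.remap(im,(K[0,0]*k*c[...,0]+K[0,2]).astype(np.float32),(K[1,1]*k*c[...,1]+K[1,2]).astype(np.float32),cv2.INTER_LINEAR)
E
python3 - <<'E'
from h import *
for n,uv,z in[("cap",(350,130),45),("swol",(408,179),50),("relay",(352,178),38),("sco",(463,139),38),("hs",(391,122),40),("tr",(459,201),36),("Y",(191,166),7),("R",(229,172),7),("B",(183,202),7),("W",(220,209),7),("pink",(337,212),38),("teal",(315,182),38)]:print(n,pix2w("top",uv,z).round(0)[:2])
s=sensors.read_state();print(s["eef_rot"].round(2))
print(optics.camera_params("wrist"))
c=pix2w("top",(405,160),0);print(c)
for a in(np.pi/2,0,-np.pi/2):
    q=ctrl.solve_ik([c[0]-60,c[1],280],down(a));print(a,None if q is None else np.round(q,2))
E
```

```text
cap [594. -66.]
swol [ 491. -185.]
relay [494. -72.]
sco [ 580. -302.]
hs [ 614. -152.]
tr [ 450. -291.]
Y [520. 277.]
R [508. 193.]
B [440. 290.]
W [427. 209.]
pink [422. -42.]
teal [484.   5.]
[[-0.97  0.23 -0.  ]
 [ 0.23  0.97 -0.  ]
 [ 0.   -0.   -1.  ]]
{'mtx': array([[309.70691629,   0.        , 316.75006602],
       [  0.        , 309.70691629, 198.12588469],
       [  0.        ,   0.        ,   1.        ]]), 'T_tool_cam': array([[-9.46924794e-04, -9.57417361e-01, -2.88705905e-01,
         7.53024095e+01],
       [ 9.99999303e-01, -1.11039385e-03,  4.02437958e-04,
        -5.76831348e-01],
       [-7.05878349e-04, -2.88705323e-01,  9.57417745e-01,
        -1.18767833e+02],
       [ 0.00000000e+00,  0.00000000e+00,  0.00000000e+00,
         1.00000000e+00]])}
[ 542.31746999 -188.1010793     0.        ]
1.5707963267948966 [-0.54  0.07  1.65 -0.    1.42 -2.11]
0 [-0.54  0.07  1.65 -0.    1.42 -0.54]
-1.5707963267948966 [-0.54  0.07  1.65 -0.    1.42  1.03]
```

```bash
cat >> h.py <<'E'
def look(x,y,z,tag,a=np.pi/2):
    ctrl.move_ptp([x,y,z],down(a)); s=sensors.read_state(); im,d=optics.grab_frame("wrist")
    np.savez("/tmp/%s.npz"%tag,im=im,d=d,pos=s["eef_pos"],rot=s["eef_rot"])
    return im,s["eef_pos"],s["eef_rot"]
E
python3 - <<'E'
from h import *
w=look(450,240,230,"cad"); a=rectify(*w,475,240,125,20,1.2)
w=look(520,-110,230,"p1"); b=rectify(*w,540,-110,125,38,2.4)
w=look(520,-240,230,"p2"); c=rectify(*w,520,-240,125,38,2.4)
cv2.imwrite("pics/cad.png",a[:,:,::-1]);cv2.imwrite("pics/p1.png",b[:,:,::-1]);cv2.imwrite("pics/p2.png",c[:,:,::-1])
print(sensors.read_state()["t"])
E
```

```text
3.825
```

View pics/cad.png

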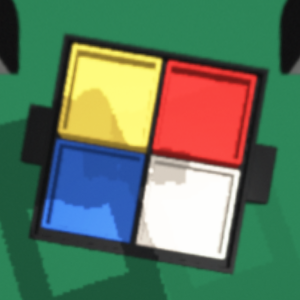

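View pics/p1.png

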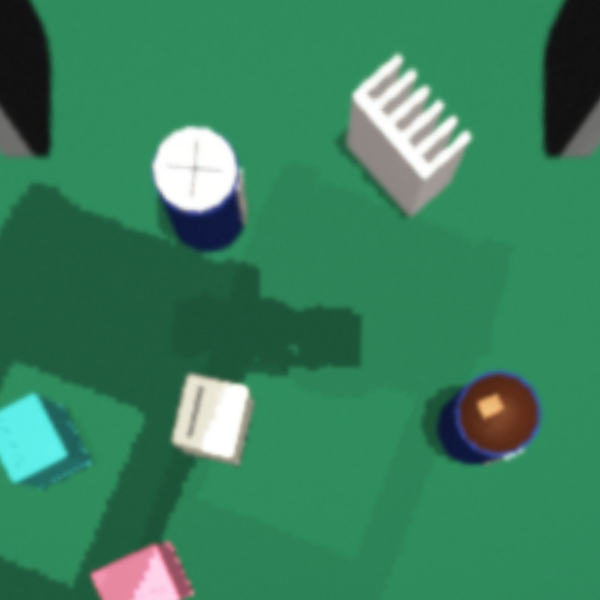

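View pics/p2.png

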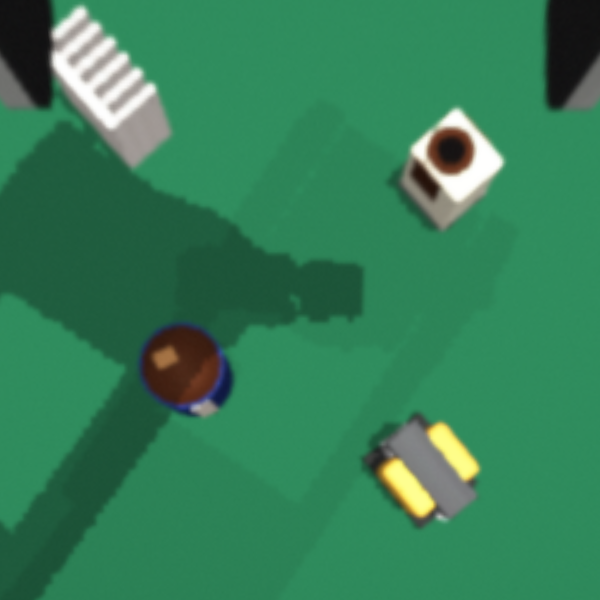

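```bash
cat >> h.py <<'E'
def cloud(tag):
    f=np.load("/tmp/%s.npz"%tag);p=optics.camera_params("wrist");K=p["mtx"];T=p["T_tool_cam"]
    v,u=np.mgrid[0:400,0:640];x=(u-K[0,2])/K[0,0];y=(v-K[1,2])/K[1,1];th=np.hypot(x,y);d=f["d"]
    k=np.tan(np.minimum(th,1.4))/np.maximum(th,1e-9)
    P=np.stack([x*k*d,y*k*d,d],-1)
    W=(P@T[:3,:3].T+T[:3,3])@f["rot"].T+f["pos"]
    ok=(d>0)&(th<1.2);return W[ok],f["im"][ok]
def tops(tag,lo,hi,ymin=-400,ymax=150):
    W,C=cloud(tag);m=(W[:,2]>lo)&(W[:,2]<hi)&(W[:,1]>ymin)&(W[:,1]<ymax)&(W[:,0]>350)&(W[:,0]<720);W,C=W[m],C[m]
    g=np.zeros((800,1200),np.uint8);ij=((W[:,0]-350)*2).astype(int),((W[:,1]+400)*2).astype(int)
    g[ij]=255;n,L,st,_=cv2.connectedComponentsWithStats(cv2.morphologyEx(g,cv2.MORPH_CLOSE,np.ones((7,7))))
    for k in range(1,n):
        q=L[ij]==k
        if q.sum()<60: continue
        (cx,cy),(w,h),a=cv2.minAreaRect(W[q][:,:2].astype(np.float32))
        print(tag,"c",round(cx,1),round(cy,1),"wh",round(w,1),round(h,1),"ang of w",round(a,1),"z",np.percentile(W[q][:,2],[5,50,95]).round(1),"rgb",C[q].mean(0).astype(int),q.sum())
E
python3 - <<'E'
from h import *
for t in("p1","p2"):tops(t,31,60)
E
```

```text
p1 c 420.7 -41.4 wh 26.4 31.0 ang of w 24.6 z [37.4 39.2 40.5] rgb [233 159 183] 766
p1 c 449.1 -294.5 wh 42.9 33.5 ang of w 38.0 z [32.4 36.1 38. ] rgb [161 156 106] 775
p1 c 482.6 4.6 wh 31.3 26.9 ang of w 28.1 z [34.6 39.1 40.5] rgb [ 84 222 214] 704
p1 c 491.8 -190.9 wh 35.2 34.5 ang of w 43.1 z [36.9 46.4 50.6] rgb [92 60 56] 953
p1 c 492.0 -72.5 wh 27.0 30.7 ang of w 76.3 z [37.3 39.1 40.3] rgb [230 229 219] 755
p1 c 579.8 -304.7 wh 30.3 28.2 ang of w 41.3 z [33.1 38.8 40.3] rgb [166 155 144] 502
p1 c 589.8 -67.9 wh 33.6 35.4 ang of w 7.3 z [35.  45.8 47.1] rgb [205 208 217] 839
p1 c 614.7 -155.7 wh 46.2 26.7 ang of w 40.7 z [31.8 39.9 41.8] rgb [212 212 208] 691
p2 c 420.6 -41.7 wh 26.1 32.0 ang of w 25.0 z [33.2 39.1 40.5] rgb [217 128 152] 582
p2 c 449.4 -295.1 wh 42.6 34.0 ang of w 37.8 z [32.6 36.4 38.1] rgb [175 172 123] 1072
p2 c 483.0 3.8 wh 32.0 26.2 ang of w 29.5 z [32.4 39.1 40.3] rgb [ 73 202 194] 497
p2 c 491.8 -191.8 wh 34.8 35.3 ang of w 89.3 z [40.6 46.7 50.9] rgb [72 47 43] 977
p2 c 492.0 -73.1 wh 27.0 30.4 ang of w 76.1 z [34.4 39.  40.4] rgb [224 222 209] 607
p2 c 579.7 -304.9 wh 31.0 27.1 ang of w 41.1 z [33.7 39.1 40.5] rgb [175 163 151] 653
p2 c 590.5 -68.5 wh 33.7 33.8 ang of w 1.5 z [33.9 45.7 47.1] rgb [192 195 204] 694
p2 c 612.4 -158.3 wh 39.7 26.3 ang of w 40.7 z [31.9 39.3 41.9] rgb [211 209 205] 662
p2 c 632.7 -144.3 wh 3.5 20.0 ang of w 41.7 z [32.2 38.2 41.9] rgb [196 197 191] 98
```

```bash
python3 - <<'E'
from h import *
f=np.load("/tmp/p1.npz");g=np.load("/tmp/p2.npz")
r=lambda f,x,y,z:rectify(f["im"],f["pos"],f["rot"],x,y,30,z,6)
o=np.vstack([np.hstack([r(f,494,-72,38),r(f,592,-67,45)]),np.hstack([r(f,612,-153,40),r(g,450,-291,36)])])
cv2.imwrite("pics/z.png",cv2.resize(o,(600,600))[:,:,::-1])
E
```

```text
(no output)
```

View pics/z.png

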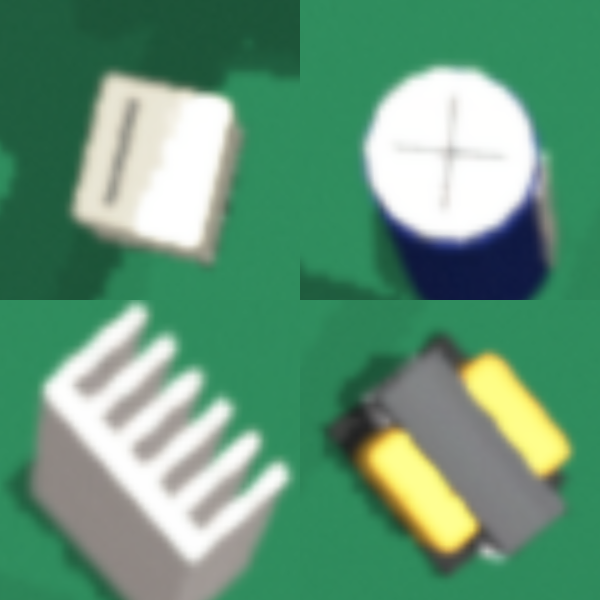

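Good relay (grey stripe) and good capacitor (cross) are confirmed. The depth-based poses from the two views agree. Starting with the capacitor.

```bash
cat >> h.py <<'E'
D=np.deg2rad
def pick(x,y,a,z,op,force=40):
    R=down(D(a)); ctrl.gripper_to(op); ctrl.move_ptp([x,y,130],R)
    assert not ctrl.move_l([x,y,z],vel=120,threshold=15),"touched on way down"
    ctrl.gripper_to(0,force); s=sensors.read_state(); print("grip",round(s["grip_width"],1),round(s["grasp_force"],1))
    ctrl.move_l([x,y,140],vel=150); s=sensors.read_state(); print("lift",round(s["grip_width"],1),round(s["grasp_force"],1),"t",round(s["t"],1))
    return s["grip_width"]
def place(x,y,a,z,up=1):
    R=down(D(a)); ctrl.move_ptp([x,y,140],R); ctrl.move_l([x,y,z+25],vel=150)
    print("contact",ctrl.move_l([x,y,z+7+up],vel=40,threshold=10)); s=sensors.read_state()
    print("z",s["eef_pos"][2].round(1)); ctrl.gripper_to(s["grip_width"]+9); ctrl.hold(.2)
    ctrl.move_l([x,y,140],vel=150); print("t",round(sensors.read_state()["t"],1))
E
python3 - <<'E'
from h import *
w=pick(590,-68,-9,38,55)
if 30<w<38: place(506.7,193.3,-9.2,38)
w=pick(492,-72.7,76.2,33,42)
if 23<w<29: place(441.7,286.7,80.8,33)
E
```

```text
grip 34.0 39.9
lift 33.8 39.8 t 8.1
contact True
z 46.5
t 11.5
grip 25.1 40.2
lift 25.4 39.8 t 15.6
contact True
z 41.1
t 19.4
```

```bash
python3 - <<'E'
from h import *
w=pick(614.5,-156,-49.3,34,42)
if 22<w<28: place(520,274,-9.2,34)
w=pick(449.3,-294.8,-52.1,34,52)
if 31<w<37: place(427.5,209.2,-54.2,34)
w=look(450,240,230,"end"); cv2.imwrite("pics/end.png",rectify(*w,475,240,125,30,2.4)[:,:,::-1])
tops("end",35,75,150,350)
im,_=optics.grab_frame("side"); cv2.imwrite("pics/sideend.png",cv2.resize(im[100:320,200:520],(640,440))[:,:,::-1])
E
```

```text
grip 24.3 40.0
lift 24.5 39.5 t 23.4
contact True
z 42.5
t 27.5
grip 33.2 41.8
lift 33.5 41.1 t 31.9
contact True
z 42.3
t 36.2Traceback (most recent call last):
  File "<stdin>", line 7, in <module>
  File "h.py", line 31, in tops
    g[ij]=255;n,L,st,_=cv2.connectedComponentsWithStats(cv2.morphologyEx(g,cv2.MORPH_CLOSE,np.ones((7,7))))
    ~^^^^
IndexError: index 1207 is out of bounds for axis 1 with size 1200
```

View pics/end.png

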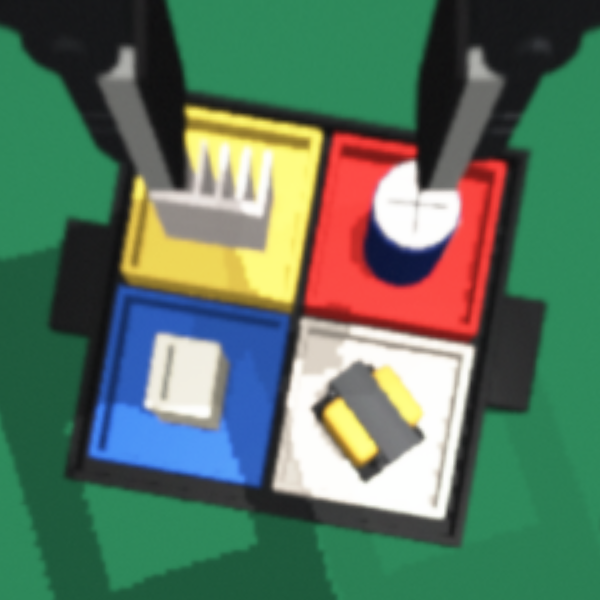

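Each part stands upright near the centre of its own bin: heat sink (210,200), capacitor (415,215), relay (187,378), transformer (370,415). I'll check heights and the failed parts.

```bash
sed -i 's/(800,1200)/(800,1700)/' h.py; python3 - <<'E'
from h import *
ctrl.gripper_to(85);w=look(400,240,260,"end2")
tops("end2",36,62,150,350)
im,_=optics.grab_frame("side"); cv2.imwrite("pics/sideend.png",cv2.resize(im[100:320,200:520],(640,440))[:,:,::-1])
E
```

```text
end2 c 426.2 210.3 wh 42.5 34.5 ang of w 37.2 z [39.  43.2 44.9] rgb [156 143  98] 855
end2 c 439.9 286.4 wh 26.6 31.1 ang of w 80.2 z [40.2 45.9 47.2] rgb [214 211 197] 612
end2 c 503.2 195.0 wh 33.5 33.6 ang of w 1.4 z [39.8 52.5 54. ] rgb [196 196 207] 691
end2 c 518.2 275.4 wh 45.9 26.5 ang of w 80.8 z [37.4 47.2 48.8] rgb [214 211 203] 560
```

View pics/sideend.png

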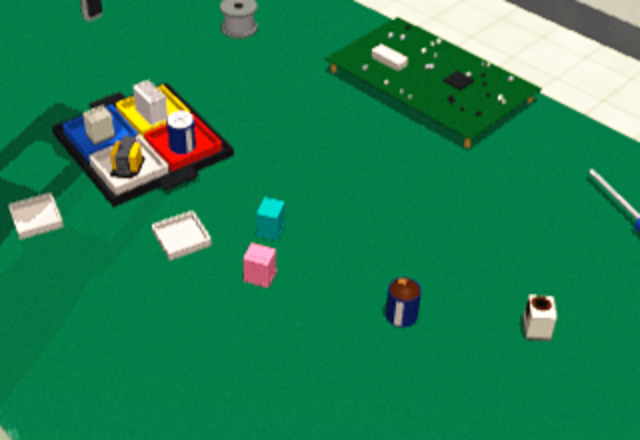

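The side view shows all four parts upright in their bins, with tops about 7 mm higher than on the bench, so they rest on the bin floors. The swollen capacitor (403,303) and scorched relay (540,315) still stand undisturbed.

```bash
python3 -c "
from plant import ctrl
print(ctrl.finish_job())"
```

```text
the job is handed in; nothing more can be done
None
```

I handed the job in: the capacitor is in the red bin, the relay in blue, the heat sink in yellow and the transformer in white, each upright on its bin floor in the last camera check, and both failed parts stand undisturbed (no verdict was returned).

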